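# Load the 24-well plate into the plate reader

## Task

Load the plate reader: slide its dark cover fully aside to the left, push the white 24-well plate that lies on the loading deck straight into the bay until you feel it latch against the spring, stopping gently there rather than ramming it, and slide the cover fully shut over it again. Leave the small red-capped vial and the brown dropper bottle standing.

Things in the scene. Friction and masses are not known exactly. Their poses are not given: they have to be found in the camera images.
- reader: Low white and teal plate reader with an aluminium loading deck before it, fixed. Origin: at bench height under the middle of the bay's mouth; x points straight into the bay, y to its left, z up. Deck: x -212 to 0 mm, y -102 to 102 mm, top 6 mm above the bench, side rims to z 11 mm at y +-98 mm. White housing: from x = 54 mm, y -68 to 170 mm, 66 mm high; teal ledge before it 27 mm high.
- guide (a point): Point on the deck's top, mid-way between the two white guide rails, 41 mm before the mouth; axes as the reader's. The rails are 19 mm high (above the bench) and funnel the plate in: their inner faces are 64 mm either side of the middle at reader x = -72 mm and 46 mm at x = -10 mm.
- bay (a point): Middle of the bay's floor at the mouth (reader x = 0, 6 mm above the bench); axes as the reader's. With the cover aside the bay is open at the top for x = 0 to 54 mm, 97 mm wide at the mouth, narrowing to 88.5 mm at x = 30 mm and beyond, so fingertips can follow the plate in. Then comes a tunnel 88.5 mm wide, 17.9 mm high, with a spring ejector, a one-way latch and a hard stop inside.
- plate: White 24-well plate with dark wells, loose, flat on the deck, about 0.12 kg; friction about 0.2, so it slides when pushed, or dragged by fingertips pressed on it. Origin: centre of its underside. 127.8 mm along its x (its front, +x, goes into the bay), 85.5 mm along y, 14.4 mm high, the outer 3 to 4 mm at rear and sides 10 mm high. The flat upright rear end is 63.9 mm behind the origin.
- cover (a joint): Dark L-shaped sliding light cover of the bay, 104 mm wide: 0 = shut, grows as it slides to the reader's left (+y), 0.108 m = fully aside at its end stop. Slides with about 1.5 N friction and stays where it is left.
- cover_fin (a point): Middle of the orange grip fin on the cover: 22 mm along the reader's x, 10 mm thick along y, from z = 33 mm to 53 mm above the bench; this point is 43 mm above the bench, 5 mm inside the mouth (reader x = 5 mm), at reader y = the cover's joint value.
- ejector (a joint): Travel (m) of the spring ejector deep in the bay: 0 = out; the plate presses it in; 0.0105 = latched and let go, 0.014 = on the hard stop, 3.5 mm past the latch. Their depth varies: the latched plate's rear end is 4 to 32 mm inside the mouth. Pushing takes up to 6 N until it latches, then rises steeply; over 25 N harms the stop. Not latched, the spring (1.5 to 3.5 N) pushes back.
- vial_center (a point): Middle of a small standing white vial with a red cap, diameter 25 mm, 60 mm high, loose bystander left of the deck.
- dropper_center (a point): Middle of a small standing brown dropper bottle with a black cap, diameter 34 mm, 78 mm high, loose bystander right of the deck.
Mind the look-alikes: they are no part of the job. There is more than one size of the plate; the job needs the larger. Several things look just like the part that bears dropper_center: the one meant starts farthest from the robot's base.

How it is judged:
On the way, in this order (a step that is already met when the one before it is completed fails the run):
1. the cover is slid fully aside (value of joint cover above 0.098 m), for 0.1 s.
2. the plate is pushed in past the latch with the cover aside (value of joint ejector above 0.009 m and value of joint cover above 0.09 m), for 0.2 s.
At the end, for the whole second after the job is handed in: the plate lies straight in the bay, held by the latch (ejector pressed in 8.5 to 13 mm with nothing pushing), at rest; the cover is shut to within 6 mm; vial and dropper bottle stand (value of joint ejector between 0.0085 and 0.013 m and x of plate in the frame of reader between 0.064 and 0.102 m and y of plate in the frame of reader between -0.004 and 0.004 m and angle between the x axis of plate and the x axis of reader, either way round below 0.06 rad and value of joint cover below 0.006 m and linear speed of plate below 0.01 m/s and angle between each of vial_center, dropper_center's own z axis and vertical below 0.3 rad); the robot touches nothing.
It fails at once if the plate is rammed against the hard stop (fingers press it with more than 30 N there) (value of joint ejector above 0.0125 m and contact force between plate and the fingers above 30 N).
It fails at once if the vial or the dropper bottle is knocked over (angle between any of vial_center, dropper_center's own z axis and vertical above 0.6 rad).
It also fails if it takes over 70 s, if anything falls off the work surface, if the arm or the gripper's body presses on something with over 40 N, if the wrist force passes 120 N, or if a joint passes its speed limit or range.

## Robot

A 6-joint arm with a two-finger parallel gripper is mounted at the origin on a cart in front of the work surface, level with it; the furniture and walls round the work are solid. World frame = base frame: x ahead of the robot, y to its left, z up, the work surface at z = 0. Lengths are in m, angles in rad, forces in N, time in s.
With the tool pointing down it reaches from about 0.25 to 0.725 m from the base axis. Payload 9.7 kg.
Tool frame: the origin (TCP) lies midway between the tips of the shut fingers; the grasp point (between the pads) lies 19 mm behind it; z points along the fingers, y is the line along which they close (so a half turn about z gives the same grasp; the last joint's range is limited). The gripper opens to 85 mm and grips with 20 to 120 N. Pads are 22 mm wide; open, the fingers measure 114 mm over their backs; the gripper's body (76 mm by 85 mm) begins 54 mm behind the grasp point. The pads swing forward as they close: fully open they stand 13 mm farther back than shut.
Start: joints at [1.121, 0.087, 0.176, 1.66, 0, 1.571], TCP at [0.239, 0.495, 0.231] pointing down, gripper open.
Joint ranges: [-3.13, 3.13], [-0.85, 1.81], [-1.15, 1.24], [-2.2, 2.28], [-1.44, 1.52], [-3.14, 3.14]. Speed limits (rad/s): [2.22, 2.22, 2.57, 3.14, 3.14, 3.14].

## Interface

Orientations are given as a unit quaternion [x, y, z, w].
In Python, from station import ctrl, snapshot, camera_model, workorder gives the robot as it stands.
- The arm moves only by the tool step_arm, never from a script. Its argument "moves" is a list of rows, each an object of numbers: "tx", "ty", "tz": the shift along the world's x, y, z in cm; "roll": the turn about the world's z in degrees; "grip": the opening, from -1 (shut) to 1 (fully open), so that 0 is half open. In form: [{"tx": .., "ty": .., "tz": .., "roll": .., "grip": ..}, ...]. A call has 1 to 12 rows; each row is the pose to reach, as a shift and turn from the pose commanded when the call began; what a row does not reach only later rows make up. A row lasts 1/10 s, in which the tool goes at most 50 mm and 8.59 degrees, less where a joint would pass 70% of its speed; a pose out of reach is approached as far as the arm can. A call with a gripper value outside its range is refused whole. The fingers move at their own pace and stop on an object; the grip force is fixed at half the most. Time passes only in rows, so rows that repeat a pose let the fingers close. It gives the time, the measured TCP pose, the force, the opening and the grip force at its end, in the units of the state.
- ctrl.observe(): the state, without advancing time (a new reading comes with each control period).
- snapshot(name): name is "scene" or "top"; returns the picture (420x560x3 uint8, red, green, blue); there is no depth.
- camera_model(name): a dict with "fx", "fy", "cx", "cy" (pixels), "pose" (4x4, takes a point from camera to world coordinates). Camera axes: x right, y up, looking along -z (the intrinsics and any distortion apply to the point x, -y, -z); pixel columns grow to the right and rows downward; lengths in m; the calibration is good to about 2 mm. A picture is of the moment at which its call begins. camera_model takes no time and is no camera call.
- workorder.sign_off(): hands the job in; it is judged then, once.
The state is a dict: "time_s": time; "q": joint angles; "qvel": joint speeds; "joint_torque": joint torques, N m; "eef_pos": TCP position; "ee_rot": TCP orientation; "contact_force": force on the tool from outside, world axes, zero at the start; "ft_torque": the same for the moment, N m; "width": finger opening in m; "finger_force": force on a finger pad.
Only numpy, scipy, OpenCV 4.12 (cv2) and the standard library are available. Lean on these libraries where they do the work, as an engineer would, in place of code of your own. Each camera call takes 0.05 s, during which the arm holds its last target. There are 200 camera calls.

## Working session

There is one attempt and no reset: what is moved stays moved. The work goes in short steps, Python scripts to look and compute and a tool call to move; the robot and the scene stay as the last step left them, time stands still between calls to the robot, and variables do not carry over. Pictures are saved under pics/ and viewed, at most 10 in all, crops included, and the job is handed in when it is done.

Besides the shell and the picture viewer there is one more tool, called after "Emit:" by a JSON object that holds its "api" and its "payload". step_arm: Moves the arm, as the interface text tells. Its arguments: {"type":"object","properties":{"moves":{"type":"array"}},"required":["moves"]}

```bash
mkdir -p pics; cat > h.py <<'E'
import numpy as np, cv2
from station import ctrl, snapshot, camera_model, workorder
def ray(cam,u,v):
    m=camera_model(cam); P=np.array(m["pose"])
    d=P[:3,:3]@np.array([(u-m["cx"])/m["fx"],-(v-m["cy"])/m["fy"],-1.])
    return P[:3,3],d
def onz(cam,u,v,z):
    o,d=ray(cam,u,v); return o+d*(z-o[2])/d[2]
def proj(cam,p):
    m=camera_model(cam); P=np.array(m["pose"]); q=P[:3,:3].T@(np.array(p)-P[:3,3])
    return np.array([m["cx"]+m["fx"]*q[0]/-q[2], m["cy"]-m["fy"]*q[1]/-q[2]])
E
python3 - <<'E'
from h import *
for n in("scene","top"):
    im=snapshot(n); cv2.imwrite(f"pics/{n}0.png",im[...,::-1]); m=camera_model(n); print(n,{k:np.round(v,3).tolist() for k,v in m.items() if not isinstance(v,str)})
s=ctrl.observe(); print(s["time_s"],s["eef_pos"],s["ee_rot"],s["width"],s["contact_force"])
E
```

```text
scene {'fx': 384.733, 'fy': 384.733, 'cx': 281.127, 'cy': 208.832, 'pose': [[0.501, 0.537, -0.679, -0.02], [-0.865, 0.297, -0.404, -0.405], [-0.015, 0.79, 0.613, 0.618], [0.0, 0.0, 0.0, 1.0]]}
top {'fx': 476.327, 'fy': 476.327, 'cx': 274.274, 'cy': 209.667, 'pose': [[-0.018, 0.997, -0.069, 0.531], [-1.0, -0.017, 0.003, -0.06], [0.002, 0.069, 0.998, 1.204], [0.0, 0.0, 0.0, 1.0]]}
0.1 [0.2390357  0.49510208 0.23064346] [ 2.23007181e-01  9.74816607e-01 -6.01889225e-04 -1.30843214e-04] 0.08520901699154457 [-1.06004077 -0.48575566 -0.63529914]
```

View pics/scene0.png

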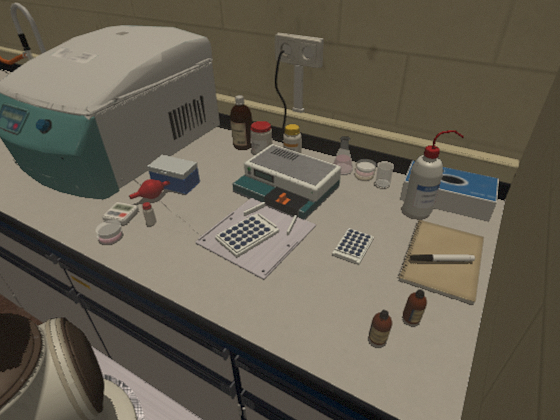

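View pics/top0.png

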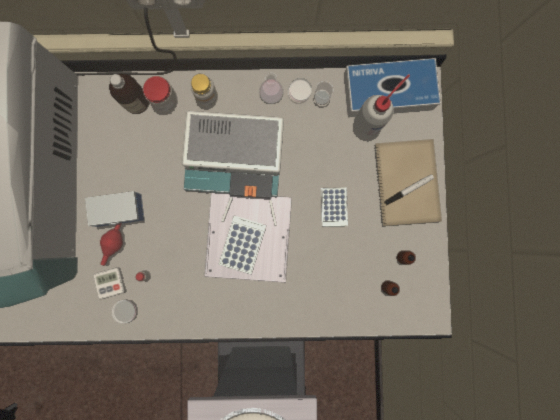

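The top view shows the large plate on the deck at (243,245), with a smaller look-alike off the deck at (334,207). The cover's orange fin is at (250,190) and the red-capped vial at (141,277). There are two dropper bottles, at (406,257) and (390,288). The one at (406,257) is farther from the base, so it is the one meant. I'll confirm with enlarged crops.

```bash
python3 - <<'E'
from h import *
t=cv2.imread("pics/top0.png")
c=cv2.resize(t[165:295,180:310],None,fx=4.5,fy=4.5,interpolation=cv2.INTER_CUBIC)
d=cv2.resize(t[240:305,370:430],None,fx=3,fy=3,interpolation=cv2.INTER_CUBIC)
out=np.zeros((585,800,3),np.uint8); out[:585,:585]=c[:585]; out[:195,600:780]=d
v=cv2.resize(t[262:292,115:175],None,fx=3,fy=3); out[250:340,600:780]=v
cv2.imwrite("pics/crop1.png",out)
for n,u in(("far",(406,257)),("near",(390,288))): p=onz("top",*u,.07); print(n,p,np.hypot(*p[:2]))
E
```

```text
far [ 0.49205853 -0.37456164  0.07      ] 0.6183995678494894
near [ 0.41992838 -0.33410322  0.07      ] 0.5366235190789393
```

View pics/crop1.png

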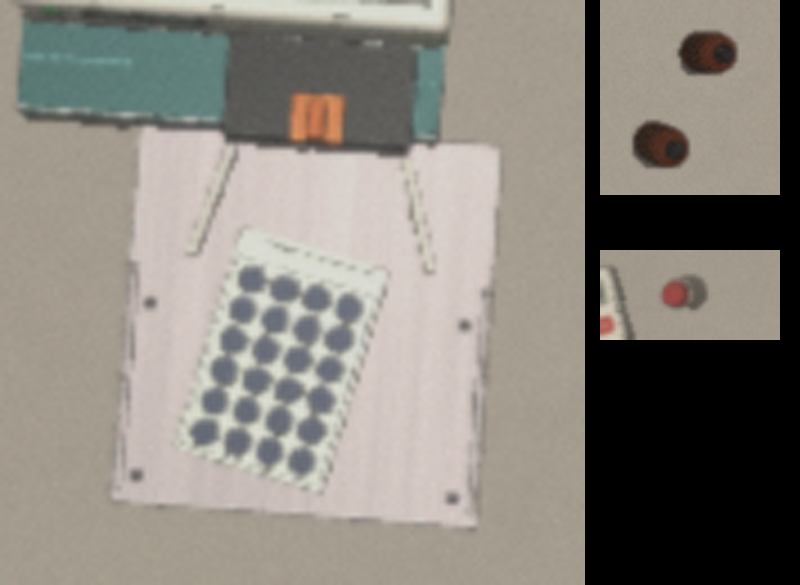

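The crop confirms it: the upper-right bottle is the far dropper, about 0.62 m out against 0.54 m for the other, and both are well clear of the work. The plate sits skewed, with its nose to the right and its rear to the left. Now I'll fit the reader and plate poses.

```bash
cat >> h.py <<'E'
def orange(cam,im):
    hsv=cv2.cvtColor(im,cv2.COLOR_RGB2HSV); m=cv2.inRange(hsv,(5,150,140),(20,255,255))
    n,l,s,c=cv2.connectedComponentsWithStats(m); k=1+np.argmax(s[1:,4]); return c[k],s[k]
def plate(im,T,box=(205,285,195,285)):
    # wells: dark bluish blobs inside the deck; returns centre and yaw in the reader frame
    hsv=cv2.cvtColor(im,cv2.COLOR_RGB2HSV); m=cv2.inRange(hsv,(100,30,40),(130,255,150))
    k=np.zeros_like(m); a,b,c,d=box; k[c:d,a:b]=m[c:d,a:b]
    n,l,s,c=cv2.connectedComponentsWithStats(k)
    P=np.array([onz("top",*c[i],.0195)[:2] for i in range(1,n) if s[i,4]>=8])
    r=cv2.minAreaRect(P.astype(np.float32)*1000)
    return P,r,s[1:,4]
E
python3 - <<'E'
from h import *
im=cv2.imread("pics/top0.png")[...,::-1].copy(); sc=cv2.imread("pics/scene0.png")[...,::-1].copy()
for n,i in(("top",im),("scene",sc)):
    c,s=orange(n,i); print(n,c,s,onz(n,*c,.053 if n=="top" else .043))
f=lambda x,y,z=.006:onz("top",180+(x+.5)/4.5-.5,165+(y+.5)/4.5-.5,z)[:2]
BL,BR,TR,TL=f(113,500),f(475,527),f(499,146),f(140,128)
print("deck",BL,BR,TR,TL,np.linalg.norm(BL-BR),np.linalg.norm(TR-BR))
ey=(BL-BR)/np.linalg.norm(BL-BR); yaw=np.arctan2(-ey[0],ey[1]); 
d=TR-BR; yaw2=np.arctan2(d[1],d[0]); d=TL-BL; yaw3=np.arctan2(d[1],d[0]); print("yaw",np.degrees([yaw,yaw2,yaw3]))
# deck colour samples
print(im[270,225],im[230,215],im[245,275],im[285,250],im[210,235])
P,r,a=plate(im,None); print(len(P),a,r,P.mean(0))
C=[f(180,447,.016),f(322,490,.016),f(385,270,.0204),f(243,230,.0204)]; print("plate corners",C,np.mean(C,0))
E
```

```text
top [249.4 191.8] [249 190   2   4   5] [ 0.6556948  -0.00474852  0.053     ]
scene [285.75 200.75] [283 198   7   6  20] [ 0.6514879  -0.01962826  0.043     ]
deck [0.45224944 0.11194146] [ 0.43381948 -0.08850386] [ 0.64562889 -0.10604831] [0.65928488 0.09523028] 0.20129080976644667 0.21253478130177184
yaw [-5.25329668 -4.73507467 -4.61471267]
[199 188 183] [205 192 187] [217 206 202] [165 157 144] [213 201 196]
12 [ 8  5  8  6  6  8  4  7  6  7  8  9  5 10  7  9  7  8  6  9  9  6  8  9] ((522.4228515625, 20.305583953857422), (55.782264709472656, 88.71542358398438), 73.2642822265625) [0.51556718 0.02689645]
plate corners [array([0.48124362, 0.07339117]), array([ 0.45632707, -0.00448081]), array([ 0.57661217, -0.04118614]), array([0.60010266, 0.03692858])] [0.52857138 0.0161632 ]
```

```bash
sed -i 's/>=8\]/>=3]/; s/(5,150,140),(20/(4,110,110),(18/' h.py; cat >> h.py <<'E'
YAW=np.radians(-4.8); O=np.array([.6535,-.0057]); R=np.array([[np.cos(YAW),-np.sin(YAW)],[np.sin(YAW),np.cos(YAW)]])
w2r=lambda p:(np.asarray(p)[:2]-O)@R
r2w=lambda p:O+R@np.asarray(p)
E
python3 - <<'E'
from h import *
im=cv2.imread("pics/top0.png")[...,::-1].copy(); sc=cv2.imread("pics/scene0.png")[...,::-1].copy()
for n,i in(("top",im),("scene",sc)):
    c,s=orange(n,i); p=onz(n,*c,.050 if n=="top" else .043); print(n,c,s,p,w2r(p)*1000, "expect",proj(n,[*r2w([.005,0]),.048]))
P,r,a=plate(im,None); print(len(P),r,P.mean(0),w2r(P.mean(0))*1000)
f=lambda x,y,z=.006:onz("top",180+(x+.5)/4.5-.5,165+(y+.5)/4.5-.5,z)[:2]
for q,z in(((180,447),.016),((322,490),.016),((385,270),.0204),((243,230),.0204),((293,95),.053),((343,95),.053),((291,141),.04),((341,145),.04)): print(q,w2r(f(*q,z))*1000)
E
```

```text
top [250.22413793 190.63793103] [245 186  12  11 116] [ 0.65882663 -0.00664907  0.05      ] [ 5.38736945 -0.50001638] expect [250.04795883 190.87154858]
scene [280.63636364 196.54545455] [276 193  10   9  33] [6.60789986e-01 5.84718051e-04 4.30000000e-02] [6.73852761 6.87268699] expect [282.44342966 196.16759213]
24 ((522.305908203125, 19.598791122436523), (56.91285705566406, 88.9612808227539), 72.27336883544922) [0.52250794 0.01973981] [-132.66140171   14.38945176]
(180, 447) [-178.2704299    64.39974384]
(322, 490) [-196.58343532  -15.28408665]
(385, 270) [-73.64877367 -41.79548882]
(243, 230) [-56.77713725  38.01090166]
(293, 95) [16.15844655 13.50473985]
(343, 95) [ 17.9494728  -13.42893219]
(291, 141) [-7.57321755 13.70074443]
(341, 145) [ -7.95103529 -13.64730411]
```

Emit:
{"api": "step_arm", "payload": {"moves": [{"tx": 3.2, "ty": -3.8, "grip": 0}, {"tx": 6.4, "ty": -7.6, "roll": 3, "grip": 0}, {"tx": 9.6, "ty": -11.5, "roll": 6, "grip": 0}, {"tx": 12.8, "ty": -15.3, "roll": 9, "grip": 0}, {"tx": 16, "ty": -19.1, "roll": 12, "grip": 0}, {"tx": 19.2, "ty": -22.9, "roll": 15, "grip": 0}, {"tx": 22.4, "ty": -26.7, "roll": 18, "grip": 0}, {"tx": 25.6, "ty": -30.6, "roll": 21, "grip": 0}, {"tx": 28.8, "ty": -34.4, "roll": 21, "grip": 0}, {"tx": 32, "ty": -38.2, "roll": 21, "grip": 0}, {"tx": 36, "ty": -43, "roll": 21, "grip": 0}, {"tx": 39, "ty": -46.6, "roll": 21, "grip": 0}]}}

```text
schema error: expected keys tx, ty, tz, roll, grip
```

Emit:
{"api": "step_arm", "payload": {"moves": [{"tx": 2.95, "ty": -3.5, "tz": -2, "grip": 0}, {"tx": 2.95, "ty": -3.5, "tz": -6, "grip": 0}, {"tx": 2.95, "ty": -3.5, "tz": -10, "grip": 0}, {"tx": 2.95, "ty": -3.5, "tz": -12, "grip": 0}, {"tx": 2.95, "ty": -3.5, "tz": -12, "grip": 0}, {"tx": 2.95, "ty": -3.5, "tz": -12, "grip": 0}, {"tx": 2.95, "ty": -3.5, "tz": -12, "grip": 0}]}}

```text
schema error: expected keys tx, ty, tz, roll, grip
```

All keys are needed in every row.

Emit:
{"api": "step_arm", "payload": {"moves": [{"tx": 3.2, "ty": -3.8, "tz": 0, "roll": 0, "grip": 0}, {"tx": 6.4, "ty": -7.6, "tz": 0, "roll": 3, "grip": 0}, {"tx": 9.6, "ty": -11.5, "tz": 0, "roll": 6, "grip": 0}, {"tx": 12.8, "ty": -15.3, "tz": 0, "roll": 9, "grip": 0}, {"tx": 16, "ty": -19.1, "tz": 0, "roll": 12, "grip": 0}, {"tx": 19.2, "ty": -22.9, "tz": 0, "roll": 15, "grip": 0}, {"tx": 22.4, "ty": -26.7, "tz": 0, "roll": 18, "grip": 0}, {"tx": 25.6, "ty": -30.6, "tz": 0, "roll": 21, "grip": 0}, {"tx": 28.8, "ty": -34.4, "tz": 0, "roll": 21, "grip": 0}, {"tx": 32, "ty": -38.2, "tz": 0, "roll": 21, "grip": 0}, {"tx": 36, "ty": -43, "tz": 0, "roll": 21, "grip": 0}, {"tx": 39, "ty": -46.6, "tz": 0, "roll": 21, "grip": 0}]}}

```text
time_s: 1.3
eef_pos: [0.6241, 0.0345, 0.2309]
ee_rot: [0.042, 0.999, 0.0, -0.0]
contact_force: [0.8, 0.9, 1.0]
width: 0.0427
finger_force: 0.0
```

Emit:
{"api": "step_arm", "payload": {"moves": [{"tx": 2.95, "ty": -3.5, "tz": -2, "roll": 0, "grip": 0}, {"tx": 2.95, "ty": -3.5, "tz": -6, "roll": 0, "grip": 0}, {"tx": 2.95, "ty": -3.5, "tz": -10, "roll": 0, "grip": 0}, {"tx": 2.95, "ty": -3.5, "tz": -12, "roll": 0, "grip": 0}, {"tx": 2.95, "ty": -3.5, "tz": -12, "roll": 0, "grip": 0}, {"tx": 2.95, "ty": -3.5, "tz": -12, "roll": 0, "grip": 0}, {"tx": 2.95, "ty": -3.5, "tz": -12, "roll": 0, "grip": 0}]}}

```text
time_s: 2.0
eef_pos: [0.6535, 0.0016, 0.1134]
ee_rot: [0.042, 0.999, 0.0, 0.001]
contact_force: [0.7, 0.4, 0.6]
width: 0.0427
finger_force: 0.0
```

Emit:
{"api": "step_arm", "payload": {"moves": [{"tx": 0, "ty": 0, "tz": 0, "roll": 0, "grip": 0}, {"tx": 0, "ty": 0, "tz": 0, "roll": 0, "grip": 0}, {"tx": 0, "ty": 0, "tz": 0, "roll": 0, "grip": 0}]}}

```text
time_s: 2.3
eef_pos: [0.6529, 0.0015, 0.112]
ee_rot: [0.042, 0.999, 0.0, 0.0]
contact_force: [-0.4, 0.0, 0.3]
width: 0.0426
finger_force: 0.0
```

Emit:
{"api": "step_arm", "payload": {"moves": [{"tx": 0.55, "ty": -0.75, "tz": -1, "roll": 0, "grip": 0}, {"tx": 0.55, "ty": -0.75, "tz": -3, "roll": 0, "grip": 0}, {"tx": 0.55, "ty": -0.75, "tz": -5, "roll": 0, "grip": 0}, {"tx": 0.55, "ty": -0.75, "tz": -6.5, "roll": 0, "grip": 0}, {"tx": 0.55, "ty": -0.75, "tz": -7.2, "roll": 0, "grip": 0}, {"tx": 0.55, "ty": -0.75, "tz": -7.2, "roll": 0, "grip": 0}, {"tx": 0.55, "ty": -0.75, "tz": -7.2, "roll": 0, "grip": 0}]}}

```text
time_s: 3.0
eef_pos: [0.6585, -0.0061, 0.04]
ee_rot: [0.042, 0.999, -0.0, 0.0]
contact_force: [0.1, 0.0, 0.2]
width: 0.0426
finger_force: 0.0
```

Emit:
{"api": "step_arm", "payload": {"moves": [{"tx": 0, "ty": 0, "tz": 0, "roll": 0, "grip": -0.8}, {"tx": 0, "ty": 0, "tz": 0, "roll": 0, "grip": -0.8}, {"tx": 0, "ty": 0, "tz": 0, "roll": 0, "grip": -0.8}, {"tx": 0, "ty": 0, "tz": 0, "roll": 0, "grip": -0.8}, {"tx": 0, "ty": 0, "tz": 0, "roll": 0, "grip": -0.8}]}}

```text
time_s: 3.5
eef_pos: [0.6586, -0.0056, 0.0403]
ee_rot: [0.041, 0.999, 0.0, 0.001]
contact_force: [0.3, 3.3, 4.7]
width: 0.0094
finger_force: 29.2
```

The fin is gripped at 9.4 mm. Next I slide the cover left.

Emit:
{"api": "step_arm", "payload": {"moves": [{"tx": 0.08, "ty": 1, "tz": 0, "roll": 0, "grip": -0.8}, {"tx": 0.17, "ty": 2, "tz": 0, "roll": 0, "grip": -0.8}, {"tx": 0.25, "ty": 3, "tz": 0, "roll": 0, "grip": -0.8}, {"tx": 0.34, "ty": 4, "tz": 0, "roll": 0, "grip": -0.8}, {"tx": 0.42, "ty": 5, "tz": 0, "roll": 0, "grip": -0.8}, {"tx": 0.5, "ty": 6, "tz": 0, "roll": 0, "grip": -0.8}, {"tx": 0.59, "ty": 7, "tz": 0, "roll": 0, "grip": -0.8}, {"tx": 0.67, "ty": 8, "tz": 0, "roll": 0, "grip": -0.8}, {"tx": 0.76, "ty": 9, "tz": 0, "roll": 0, "grip": -0.8}, {"tx": 0.84, "ty": 10, "tz": 0, "roll": 0, "grip": -0.8}, {"tx": 0.89, "ty": 10.6, "tz": 0, "roll": 0, "grip": -0.8}, {"tx": 0.89, "ty": 10.6, "tz": 0, "roll": 0, "grip": -0.8}]}}

```text
time_s: 4.7
eef_pos: [0.668, 0.1006, 0.0403]
ee_rot: [0.041, 0.999, 0.0, 0.001]
contact_force: [1.6, 1.0, 4.6]
width: 0.0091
finger_force: 29.1
```

Emit:
{"api": "step_arm", "payload": {"moves": [{"tx": 0, "ty": 0, "tz": 0, "roll": 0, "grip": -0.8}, {"tx": 0, "ty": 0, "tz": 0, "roll": 0, "grip": -0.8}, {"tx": 0, "ty": 0, "tz": 0, "roll": 0, "grip": -0.8}]}}

```text
time_s: 5.0
eef_pos: [0.668, 0.1001, 0.0403]
ee_rot: [0.042, 0.999, 0.0, 0.001]
contact_force: [2.4, 1.5, 5.6]
width: 0.0092
finger_force: 29.1
```

Emit:
{"api": "step_arm", "payload": {"moves": [{"tx": 0, "ty": 0, "tz": 0, "roll": 0, "grip": -0.2}, {"tx": 0, "ty": 0, "tz": 0, "roll": 0, "grip": -0.2}, {"tx": 0, "ty": 0, "tz": 0, "roll": 0, "grip": -0.2}, {"tx": 0, "ty": 0, "tz": 3, "roll": 0, "grip": -0.2}, {"tx": 0, "ty": 0, "tz": 7, "roll": 0, "grip": -1}, {"tx": -4, "ty": -0.5, "tz": 7, "roll": 0, "grip": -1}, {"tx": -8, "ty": -1, "tz": 7, "roll": 0, "grip": -1}, {"tx": -12, "ty": -1.4, "tz": 7, "roll": 0, "grip": -1}, {"tx": -14.8, "ty": -1.4, "tz": 7, "roll": 0, "grip": -1}, {"tx": -14.8, "ty": -1.4, "tz": 5, "roll": 0, "grip": -1}, {"tx": -14.8, "ty": -1.4, "tz": 2, "roll": 0, "grip": -1}, {"tx": -14.8, "ty": -1.4, "tz": 0, "roll": 0, "grip": -1}]}}

```text
time_s: 6.2
eef_pos: [0.5182, 0.0858, 0.0378]
ee_rot: [0.042, 0.999, -0.0, -0.0]
contact_force: [-0.0, 0.1, -0.6]
width: -0.0
finger_force: 0.0
```

```bash
python3 - <<'E'
from h import *
im=snapshot("top"); c,s=orange("top",im); print("fin",c,w2r(onz("top",*c,.05))*1000)
s=ctrl.observe(); print(s["eef_pos"],w2r(s["eef_pos"])*1000,s["width"])
E
```

```text
fin [207.6557377  187.81147541] [  5.41441828 103.38491197]
[0.51673988 0.08555305 0.03459577] [-143.91633875   79.48922308] -0.00019471798337206475
```

Emit:
{"api": "step_arm", "payload": {"moves": [{"tx": 0, "ty": 0, "tz": -1, "roll": 0, "grip": -1}, {"tx": 0, "ty": 0, "tz": -2, "roll": 0, "grip": -1}, {"tx": 0, "ty": 0, "tz": -2.4, "roll": 0, "grip": -1}, {"tx": 0, "ty": 0, "tz": -2.4, "roll": 0, "grip": -1}]}}

```text
time_s: 6.65
eef_pos: [0.519, 0.0859, 0.0151]
ee_rot: [0.042, 0.999, -0.0, -0.0]
contact_force: [-0.8, -0.1, 0.3]
width: 0.0003
finger_force: 0.0
```

Emit:
{"api": "step_arm", "payload": {"moves": [{"tx": 0, "ty": 0, "tz": -0.45, "roll": 0, "grip": -1}, {"tx": 0, "ty": 0, "tz": -0.45, "roll": 0, "grip": -1}, {"tx": -0.02, "ty": -0.3, "tz": -0.45, "roll": 0, "grip": -1}, {"tx": -0.05, "ty": -0.6, "tz": -0.45, "roll": 0, "grip": -1}, {"tx": -0.07, "ty": -0.9, "tz": -0.45, "roll": 0, "grip": -1}, {"tx": -0.1, "ty": -1.2, "tz": -0.45, "roll": 0, "grip": -1}, {"tx": -0.12, "ty": -1.5, "tz": -0.45, "roll": 0, "grip": -1}, {"tx": -0.15, "ty": -1.8, "tz": -0.45, "roll": 0, "grip": -1}, {"tx": -0.17, "ty": -2, "tz": -0.45, "roll": 0, "grip": -1}, {"tx": -0.19, "ty": -2.25, "tz": -0.45, "roll": 0, "grip": -1}, {"tx": -0.19, "ty": -2.25, "tz": -0.45, "roll": 0, "grip": -1}]}}

```text
time_s: 7.75
eef_pos: [0.5171, 0.0632, 0.0108]
ee_rot: [0.042, 0.999, -0.0, -0.0]
contact_force: [-0.3, -1.0, -0.1]
width: 0.0004
finger_force: 0.0
```

```bash
python3 - <<'E'
from h import *
im=snapshot("top"); cv2.imwrite("pics/top1.png",im[...,::-1])
P,r,a=plate(im,None); print(len(P),r,w2r(P.mean(0))*1000)
s=ctrl.observe(); print(s["eef_pos"],w2r(s["eef_pos"])*1000,s["contact_force"])
c=cv2.resize(im[165:295,180:310,::-1],None,fx=4.5,fy=4.5,interpolation=cv2.INTER_CUBIC); cv2.imwrite("pics/crop2.png",c)
E
```

```text
16 ((523.8659057617188, 5.67840576171875), (55.526180267333984, 88.34691619873047), 77.68133544921875) [-120.29875357   -8.60541385]
[0.5171376  0.06332134 0.0107843 ] [-141.65971715   57.36875623] [-0.49661014  0.51435493 -0.29990051]
```

View pics/crop2.png

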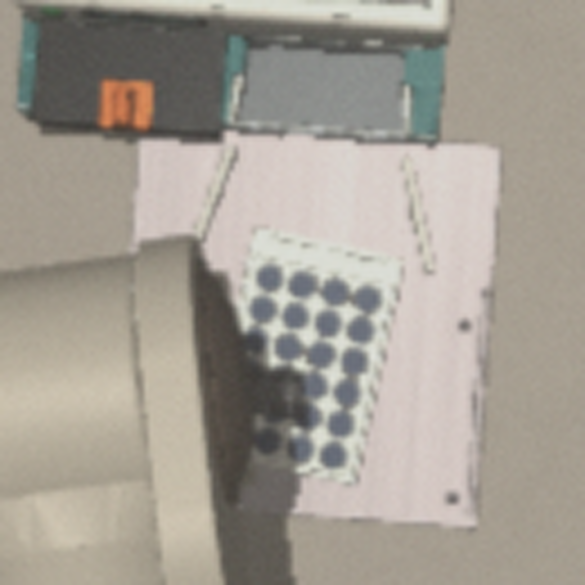

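The cover is aside and the bay is open, with the plate about centred (y≈0) and yawed −7.5°. I'll go behind it with spread fingers to square it and push it forward.

Emit:
{"api": "step_arm", "payload": {"moves": [{"tx": 0, "ty": 0.8, "tz": 0, "roll": 0, "grip": -1}, {"tx": 0, "ty": 1, "tz": 4, "roll": 0, "grip": -1}, {"tx": -3, "ty": -1, "tz": 6, "roll": 0, "grip": -0.1}, {"tx": -6, "ty": -4, "tz": 6, "roll": 0, "grip": -0.1}, {"tx": -7.2, "ty": -5.1, "tz": 6, "roll": 0, "grip": -0.1}, {"tx": -7.2, "ty": -5.1, "tz": 4, "roll": 0, "grip": -0.1}, {"tx": -7.2, "ty": -5.1, "tz": 2, "roll": 0, "grip": -0.1}, {"tx": -7.2, "ty": -5.1, "tz": 0.5, "roll": 0, "grip": -0.1}, {"tx": -7.2, "ty": -5.1, "tz": 0, "roll": 0, "grip": -0.1}, {"tx": -7.2, "ty": -5.1, "tz": -0.4, "roll": 0, "grip": -0.1}, {"tx": -7.2, "ty": -5.1, "tz": -0.4, "roll": 0, "grip": -0.1}]}}

```text
time_s: 8.9
eef_pos: [0.4452, 0.0127, 0.0069]
ee_rot: [0.041, 0.999, 0.0, -0.0]
contact_force: [0.1, 0.3, -0.5]
width: 0.0386
finger_force: 0.0
```

```bash
python3 - <<'E'
from h import *
im=snapshot("top"); cv2.imwrite("pics/top2.png",im[...,::-1])
P,r,a=plate(im,None); print(len(P),r,w2r(np.array(r[0])/1000)*1000,w2r(P.mean(0))*1000)
sc=snapshot("scene"); c=cv2.resize(sc[170:300,180:340,::-1],None,fx=4,fy=4,interpolation=cv2.INTER_CUBIC); cv2.imwrite("pics/crop3.png",c)
s=ctrl.observe(); print(s["eef_pos"],w2r(s["eef_pos"])*1000,s["contact_force"],s["width"])
E
```

```text
19 ((532.6928100585938, 3.9071121215820312), (56.767295837402344, 70.83797454833984), 76.39584350585938) [-121.18740455   -0.53546649] [-120.89227553    1.09672767]
[0.44557477 0.01260919 0.00742544] [-208.7280847     0.84624185] [-0.2238729   0.62698358  0.08557563] 0.038481377674248606
```

View pics/crop3.png

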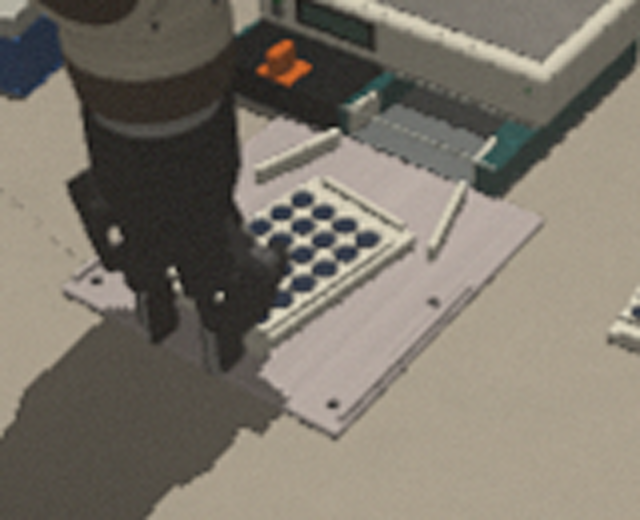

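Emit:
{"api": "step_arm", "payload": {"moves": [{"tx": 0.7, "ty": -0.1, "tz": 0, "roll": 0, "grip": -0.1}, {"tx": 1.4, "ty": -0.2, "tz": 0, "roll": 0, "grip": -0.1}, {"tx": 2.1, "ty": -0.25, "tz": 0, "roll": 0, "grip": -0.1}, {"tx": 2.8, "ty": -0.3, "tz": 0, "roll": 0, "grip": -0.1}, {"tx": 3.5, "ty": -0.35, "tz": 0, "roll": 0, "grip": -0.1}, {"tx": 4.2, "ty": -0.4, "tz": 0, "roll": 0, "grip": -0.1}, {"tx": 4.9, "ty": -0.45, "tz": 0, "roll": 0, "grip": -0.1}, {"tx": 5.6, "ty": -0.5, "tz": 0, "roll": 0, "grip": -0.1}, {"tx": 6.3, "ty": -0.6, "tz": 0, "roll": 0, "grip": -0.1}, {"tx": 7, "ty": -0.65, "tz": 0, "roll": 0, "grip": -0.1}, {"tx": 7.5, "ty": -0.7, "tz": 0, "roll": 0, "grip": -0.1}, {"tx": 7.5, "ty": -0.7, "tz": 0, "roll": 0, "grip": -0.1}]}}

```text
time_s: 10.2
eef_pos: [0.5208, 0.0054, 0.0067]
ee_rot: [0.042, 0.999, 0.0, 0.0]
contact_force: [0.1, 0.3, -0.3]
width: 0.0383
finger_force: 0.0
```

```bash
cat > look.py <<'E'
from h import *; import sys
n=sys.argv[1]
im=snapshot("top"); cv2.imwrite(f"pics/top{n}.png",im[...,::-1])
P,r,a=plate(im,None,(205,285,160,285)); print(len(P),r,w2r(np.array(r[0])/1000)*1000,w2r(P.mean(0))*1000)
sc=snapshot("scene"); c=cv2.resize(sc[160:290,180:340,::-1],None,fx=3,fy=3,interpolation=cv2.INTER_CUBIC)
c2=cv2.resize(im[165:295,200:310,::-1],None,fx=2.8,fy=2.8,interpolation=cv2.INTER_CUBIC)
o=np.zeros((400,800,3),np.uint8); o[:390,:480]=c; o[:364,490:798]=c2; cv2.imwrite(f"pics/both{n}.png",o)
s=ctrl.observe(); print(s["eef_pos"],w2r(s["eef_pos"])*1000,s["contact_force"],s["width"])
E
python3 look.py 4
```

```text
11 ((617.2988891601562, 1.3246593475341797), (55.344520568847656, 34.441436767578125), 82.48250579833984) [-36.66195679   3.970792  ] [-34.98615139   6.57483352]
[0.52008131 0.00548024 0.00670628] [-1.33886312e+02 -2.31620950e-02] [0.34292572 0.77924971 0.11697172] 0.03867280504804984
```

View pics/both4.png

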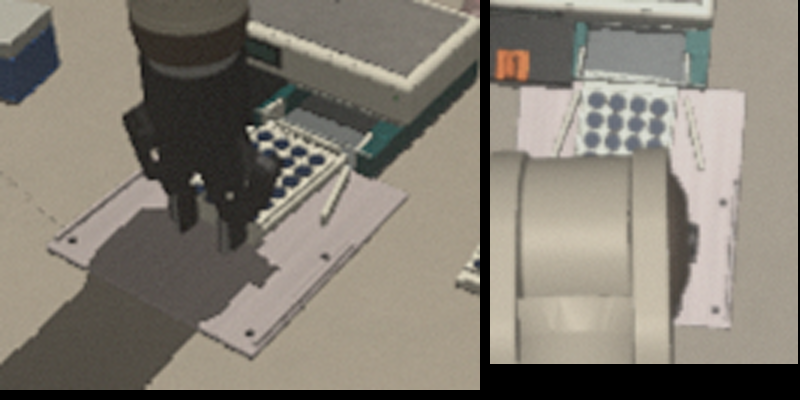

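Two-view crop: the plate is nearly square now, with its nose between the rails at the mouth and only slightly left. I'll continue gently.

Emit:
{"api": "step_arm", "payload": {"moves": [{"tx": 0.5, "ty": -0.04, "tz": 0, "roll": 0, "grip": -0.1}, {"tx": 1, "ty": -0.08, "tz": 0, "roll": 0, "grip": -0.1}, {"tx": 1.5, "ty": -0.13, "tz": 0, "roll": 0, "grip": -0.1}, {"tx": 2, "ty": -0.17, "tz": 0, "roll": 0, "grip": -0.1}, {"tx": 2.5, "ty": -0.21, "tz": 0, "roll": 0, "grip": -0.1}]}}

```text
time_s: 10.8
eef_pos: [0.5456, 0.0033, 0.0068]
ee_rot: [0.042, 0.999, -0.0, -0.0]
contact_force: [0.5, -0.1, 0.1]
width: 0.0385
finger_force: 0.1
```

Emit:
{"api": "step_arm", "payload": {"moves": [{"tx": 0.5, "ty": -0.04, "tz": 0, "roll": 0, "grip": -0.1}, {"tx": 1, "ty": -0.08, "tz": 0, "roll": 0, "grip": -0.1}, {"tx": 1.5, "ty": -0.13, "tz": 0, "roll": 0, "grip": -0.1}, {"tx": 2, "ty": -0.17, "tz": 0, "roll": 0, "grip": -0.1}, {"tx": 2.5, "ty": -0.21, "tz": 0, "roll": 0, "grip": -0.1}]}}

```text
time_s: 11.3
eef_pos: [0.5705, 0.0012, 0.0067]
ee_rot: [0.042, 0.999, -0.0, -0.0]
contact_force: [-0.6, 0.1, 0.6]
width: 0.0383
finger_force: 0.1
```

Emit:
{"api": "step_arm", "payload": {"moves": [{"tx": 0.5, "ty": -0.04, "tz": 0, "roll": 0, "grip": -0.1}, {"tx": 1, "ty": -0.08, "tz": 0, "roll": 0, "grip": -0.1}, {"tx": 1.5, "ty": -0.13, "tz": 0, "roll": 0, "grip": -0.1}, {"tx": 2, "ty": -0.17, "tz": 0, "roll": 0, "grip": -0.1}, {"tx": 2.5, "ty": -0.21, "tz": 0, "roll": 0, "grip": -0.1}]}}

```text
time_s: 11.8
eef_pos: [0.5955, -0.0009, 0.0067]
ee_rot: [0.042, 0.999, -0.0, -0.0]
contact_force: [0.5, -0.9, 0.6]
width: 0.0381
finger_force: 0.1
```

```bash
python3 look.py 5
```

```text
Traceback (most recent call last):
  File "look.py", line 4, in <module>
    P,r,a=plate(im,None,(205,285,160,285)); print(len(P),r,w2r(np.array(r[0])/1000)*1000,w2r(P.mean(0))*1000)
          ~~~~~^^^^^^^^^^^^^^^^^^^^^^^^^^^
  File "h.py", line 21, in plate
    r=cv2.minAreaRect(P.astype(np.float32)*1000)
cv2.error: OpenCV(4.12.0) /io/opencv/modules/imgproc/src/convhull.cpp:143: error: (-215:Assertion failed) total >= 0 && (depth == CV_32F || depth == CV_32S) in function 'convexHull'
```

The force is low, so the plate is sliding freely. I'll go on in small, force-checked steps.

Emit:
{"api": "step_arm", "payload": {"moves": [{"tx": 0.4, "ty": -0.03, "tz": 0, "roll": 0, "grip": -0.1}, {"tx": 0.8, "ty": -0.07, "tz": 0, "roll": 0, "grip": -0.1}, {"tx": 1.2, "ty": -0.1, "tz": 0, "roll": 0, "grip": -0.1}, {"tx": 1.6, "ty": -0.13, "tz": 0, "roll": 0, "grip": -0.1}]}}

```text
time_s: 12.25
eef_pos: [0.6115, -0.0022, 0.0068]
ee_rot: [0.042, 0.999, -0.0, -0.0]
contact_force: [-0.5, -0.3, 0.1]
width: 0.0388
finger_force: 0.1
```

Emit:
{"api": "step_arm", "payload": {"moves": [{"tx": 0.4, "ty": -0.03, "tz": 0, "roll": 0, "grip": -0.1}, {"tx": 0.8, "ty": -0.07, "tz": 0, "roll": 0, "grip": -0.1}, {"tx": 1.2, "ty": -0.1, "tz": 0, "roll": 0, "grip": -0.1}, {"tx": 1.6, "ty": -0.13, "tz": 0, "roll": 0, "grip": -0.1}]}}

```text
time_s: 12.65
eef_pos: [0.6275, -0.0035, 0.0068]
ee_rot: [0.042, 0.999, -0.0, 0.0]
contact_force: [0.1, -0.8, 0.2]
width: 0.0384
finger_force: 0.1
```

```bash
sed -i 's/^P,r,a/if 0: P,r,a/' look.py; python3 look.py 5
```

```text
[ 0.62768533 -0.00345176  0.00677033] [-25.91226634   0.08024323] [-0.63726146 -0.76080913  0.4761105 ] 0.03844348321092288
```

View pics/both5.png

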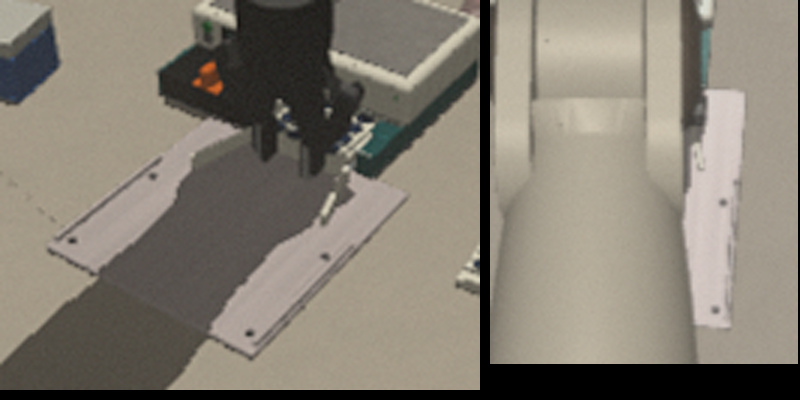

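The plate is well into the bay with the fingers behind it. From here I advance at 1 mm per row and watch the force.

Emit:
{"api": "step_arm", "payload": {"moves": [{"tx": 0.15, "ty": -0.01, "tz": 0, "roll": 0, "grip": -0.1}, {"tx": 0.3, "ty": -0.02, "tz": 0, "roll": 0, "grip": -0.1}, {"tx": 0.45, "ty": -0.04, "tz": 0, "roll": 0, "grip": -0.1}, {"tx": 0.6, "ty": -0.05, "tz": 0, "roll": 0, "grip": -0.1}]}}

```text
time_s: 13.15
eef_pos: [0.6332, -0.0039, 0.0068]
ee_rot: [0.042, 0.999, -0.0, -0.0]
contact_force: [0.1, 0.2, -0.5]
width: 0.0384
finger_force: 0.1
```

Emit:
{"api": "step_arm", "payload": {"moves": [{"tx": 0.1, "ty": -0.01, "tz": 0, "roll": 0, "grip": -0.1}, {"tx": 0.2, "ty": -0.02, "tz": 0, "roll": 0, "grip": -0.1}, {"tx": 0.3, "ty": -0.02, "tz": 0, "roll": 0, "grip": -0.1}]}}

```text
time_s: 13.45
eef_pos: [0.6362, -0.0041, 0.0068]
ee_rot: [0.042, 0.999, -0.0, -0.0]
contact_force: [-0.3, -0.5, -0.1]
width: 0.0385
finger_force: 0.1
```

Emit:
{"api": "step_arm", "payload": {"moves": [{"tx": 0.1, "ty": -0.01, "tz": 0, "roll": 0, "grip": -0.1}, {"tx": 0.2, "ty": -0.02, "tz": 0, "roll": 0, "grip": -0.1}, {"tx": 0.3, "ty": -0.02, "tz": 0, "roll": 0, "grip": -0.1}]}}

```text
time_s: 13.75
eef_pos: [0.6386, -0.0043, 0.0067]
ee_rot: [0.042, 0.999, -0.0, -0.001]
contact_force: [-5.1, -0.4, 2.7]
width: 0.038
finger_force: 2.3
```

Emit:
{"api": "step_arm", "payload": {"moves": [{"tx": 0.1, "ty": -0.01, "tz": 0, "roll": 0, "grip": -0.1}, {"tx": 0.2, "ty": -0.02, "tz": 0, "roll": 0, "grip": -0.1}, {"tx": 0.3, "ty": -0.02, "tz": 0, "roll": 0, "grip": -0.1}]}}

```text
time_s: 14.05
eef_pos: [0.6421, -0.0046, 0.0067]
ee_rot: [0.042, 0.999, -0.0, -0.0]
contact_force: [-3.9, -0.4, 0.4]
width: 0.0386
finger_force: 1.7
```

Contact with the spring started near tool x≈0.638, so I expect the latch near 0.648.

Emit:
{"api": "step_arm", "payload": {"moves": [{"tx": 0.1, "ty": -0.01, "tz": 0, "roll": 0, "grip": -0.1}, {"tx": 0.2, "ty": -0.02, "tz": 0, "roll": 0, "grip": -0.1}]}}

```text
time_s: 14.25
eef_pos: [0.6442, -0.0048, 0.0067]
ee_rot: [0.042, 0.999, -0.0, -0.0]
contact_force: [-3.5, -0.1, 0.6]
width: 0.0384
finger_force: 1.9
```

Emit:
{"api": "step_arm", "payload": {"moves": [{"tx": 0.1, "ty": -0.01, "tz": 0, "roll": 0, "grip": -0.1}, {"tx": 0.1, "ty": -0.01, "tz": 0, "roll": 0, "grip": -0.1}]}}

```text
time_s: 14.45
eef_pos: [0.6453, -0.0048, 0.0067]
ee_rot: [0.042, 0.999, 0.0, 0.0]
contact_force: [-1.5, 0.6, -0.3]
width: 0.0388
finger_force: 1.3
```

Emit:
{"api": "step_arm", "payload": {"moves": [{"tx": 0.1, "ty": -0.01, "tz": 0, "roll": 0, "grip": -0.1}, {"tx": 0.1, "ty": -0.01, "tz": 0, "roll": 0, "grip": -0.1}]}}

```text
time_s: 14.65
eef_pos: [0.6462, -0.0049, 0.0067]
ee_rot: [0.042, 0.999, 0.0, -0.0]
contact_force: [-3.2, -0.1, 0.8]
width: 0.0381
finger_force: 1.7
```

Emit:
{"api": "step_arm", "payload": {"moves": [{"tx": 0.1, "ty": -0.01, "tz": 0, "roll": 0, "grip": -0.1}, {"tx": 0.1, "ty": -0.01, "tz": 0, "roll": 0, "grip": -0.1}]}}

```text
time_s: 14.85
eef_pos: [0.6472, -0.005, 0.0067]
ee_rot: [0.042, 0.999, -0.0, -0.0]
contact_force: [-3.5, -0.3, 0.1]
width: 0.0386
finger_force: 1.8
```

Emit:
{"api": "step_arm", "payload": {"moves": [{"tx": 0.1, "ty": -0.01, "tz": 0, "roll": 0, "grip": -0.1}, {"tx": 0.1, "ty": -0.01, "tz": 0, "roll": 0, "grip": -0.1}]}}

```text
time_s: 15.05
eef_pos: [0.6483, -0.0051, 0.0067]
ee_rot: [0.042, 0.999, 0.0, 0.0]
contact_force: [-3.5, 0.2, 0.0]
width: 0.0387
finger_force: 1.6
```

Emit:
{"api": "step_arm", "payload": {"moves": [{"tx": 0.1, "ty": -0.01, "tz": 0, "roll": 0, "grip": -0.1}, {"tx": 0.1, "ty": -0.01, "tz": 0, "roll": 0, "grip": -0.1}]}}

```text
time_s: 15.25
eef_pos: [0.6493, -0.0052, 0.0068]
ee_rot: [0.042, 0.999, 0.0, 0.0]
contact_force: [-3.8, -1.3, 0.1]
width: 0.0383
finger_force: 1.5
```

Emit:
{"api": "step_arm", "payload": {"moves": [{"tx": 0.1, "ty": -0.01, "tz": 0, "roll": 0, "grip": -0.1}, {"tx": 0.1, "ty": -0.01, "tz": 0, "roll": 0, "grip": -0.1}]}}

```text
time_s: 15.45
eef_pos: [0.6503, -0.0053, 0.0068]
ee_rot: [0.042, 0.999, 0.0, 0.0]
contact_force: [-2.3, -0.3, -0.4]
width: 0.0388
finger_force: 1.6
```

Emit:
{"api": "step_arm", "payload": {"moves": [{"tx": 0.1, "ty": -0.01, "tz": 0, "roll": 0, "grip": -0.1}, {"tx": 0.1, "ty": -0.01, "tz": 0, "roll": 0, "grip": -0.1}]}}

```text
time_s: 15.65
eef_pos: [0.6512, -0.0054, 0.0068]
ee_rot: [0.042, 0.999, 0.0, -0.0]
contact_force: [-4.7, 0.2, -0.1]
width: 0.0388
finger_force: 1.6
```

Emit:
{"api": "step_arm", "payload": {"moves": [{"tx": 0.1, "ty": -0.01, "tz": 0, "roll": 0, "grip": -0.1}, {"tx": 0.1, "ty": -0.01, "tz": 0, "roll": 0, "grip": -0.1}]}}

```text
time_s: 15.85
eef_pos: [0.6515, -0.0054, 0.0067]
ee_rot: [0.042, 0.999, 0.0, -0.001]
contact_force: [-6.4, 1.0, 0.5]
width: 0.0385
finger_force: 3.4
```

The force is rising. I'll use half-millimetre steps.

Emit:
{"api": "step_arm", "payload": {"moves": [{"tx": 0.05, "ty": 0, "tz": 0, "roll": 0, "grip": -0.1}, {"tx": 0.05, "ty": 0, "tz": 0, "roll": 0, "grip": -0.1}]}}

```text
time_s: 16.05
eef_pos: [0.6516, -0.0054, 0.0066]
ee_rot: [0.042, 0.999, 0.0, -0.001]
contact_force: [-9.0, 0.6, 3.0]
width: 0.0384
finger_force: 4.5
```

Emit:
{"api": "step_arm", "payload": {"moves": [{"tx": 0.05, "ty": -0.01, "tz": 0, "roll": 0, "grip": -0.1}, {"tx": 0.05, "ty": -0.01, "tz": 0, "roll": 0, "grip": -0.1}]}}

```text
time_s: 16.25
eef_pos: [0.6516, -0.0054, 0.0067]
ee_rot: [0.042, 0.999, 0.0, -0.002]
contact_force: [-11.0, 0.9, 4.3]
width: 0.0384
finger_force: 5.8
```

Steep rise at +13.6 mm after spring contact: that's past the latch, at the stop, with only 11 N. I'll back off and check that the plate stays in.

Emit:
{"api": "step_arm", "payload": {"moves": [{"tx": -0.3, "ty": 0.02, "tz": 0, "roll": 0, "grip": -0.1}, {"tx": -0.5, "ty": 0.04, "tz": 0, "roll": 0, "grip": -0.1}, {"tx": -0.6, "ty": 0.05, "tz": 0, "roll": 0, "grip": -0.1}, {"tx": -0.6, "ty": 0.05, "tz": 0, "roll": 0, "grip": -0.1}]}}

```text
time_s: 16.65
eef_pos: [0.6478, -0.0051, 0.0073]
ee_rot: [0.042, 0.999, 0.0, 0.001]
contact_force: [-0.4, -0.6, 0.1]
width: 0.0384
finger_force: 0.0
```

Emit:
{"api": "step_arm", "payload": {"moves": [{"tx": -1, "ty": 0.1, "tz": 0, "roll": 0, "grip": -0.1}, {"tx": -1.5, "ty": 0.1, "tz": 0, "roll": 0, "grip": -0.1}, {"tx": -1.5, "ty": 0.1, "tz": 4, "roll": 0, "grip": -0.1}, {"tx": -1.5, "ty": 1.5, "tz": 8, "roll": 0, "grip": -0.1}, {"tx": -6.5, "ty": 6, "tz": 10, "roll": 0, "grip": -0.1}, {"tx": -10, "ty": 10, "tz": 12, "roll": 0, "grip": -0.1}, {"tx": -13, "ty": 14, "tz": 12, "roll": 0, "grip": -0.1}, {"tx": -13, "ty": 14, "tz": 12, "roll": 0, "grip": -0.1}]}}

```text
time_s: 17.45
eef_pos: [0.5151, 0.1369, 0.1282]
ee_rot: [0.041, 0.999, 0.001, 0.001]
contact_force: [1.0, -0.3, -0.6]
width: 0.0381
finger_force: 0.0
```

```bash
python3 look.py 6; python3 - <<'E'
from h import *
im=cv2.imread("pics/top6.png")
cv2.imwrite("pics/crop6.png",cv2.resize(im[165:225,200:300],None,fx=7,fy=7,interpolation=cv2.INTER_CUBIC))
E
```

```text
[0.51535648 0.13710023 0.12801937] [-149.60824651  130.73986211] [-0.14826081 -0.26824129 -0.07381269] 0.038458134912761614
```

View pics/crop6.png

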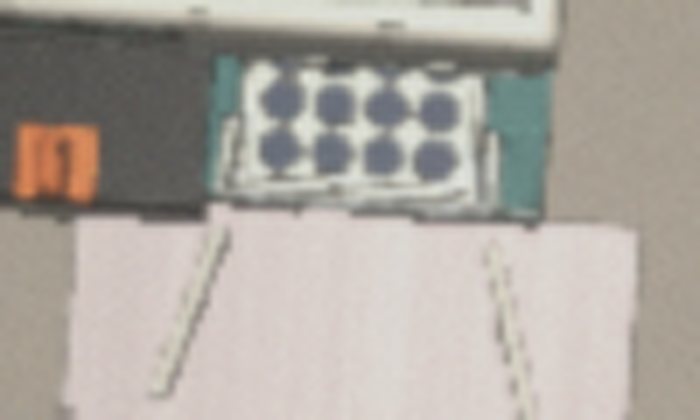

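```bash
python3 - <<'E'
from h import *
im=cv2.imread("pics/top6.png")[...,::-1].copy()
P,r,a=plate(im,None,(230,275,165,200)); W=np.array([w2r(p) for p in P])*1000; print(np.round(W[np.argsort(W[:,0])],1))
for u in((250,188),(360,192),(470,197)): print(w2r(onz("top",200+(u[0]+.5)/7-.5,165+(u[1]+.5)/7-.5,.016))*1000)
# rear-to-last-row offset from the start picture
im=cv2.imread("pics/top0.png")[...,::-1].copy(); P,_,_=plate(im,None); W=np.array([w2r(p) for p in P])*1000
t=np.radians(-12.9); X=W@np.array([np.cos(t),np.sin(t)]); print(np.round(np.sort(X),1)); 
for c in((-178.3,64.4),(-196.6,-15.3)): print("rear",np.array(c)@[np.cos(t),np.sin(t)])
E
```

```text
[[ 17.9 -26. ]
 [ 18.1  29.7]
 [ 18.8  -8.3]
 [ 19.4  10.3]
 [ 35.8  -8.6]
 [ 36.  -26.4]
 [ 36.1  28.8]
 [ 36.5  10.9]]
[ 4.52846404 38.59462154]
[ 5.70400342 -0.78676271]
[  6.52066201 -40.19163049]
[-177.2 -177.1 -177.  -175.9 -159.2 -158.8 -158.7 -158.2 -141.5 -141.4
 -141.3 -141.2 -124.1 -123.6 -123.2 -123.1 -107.  -106.7 -106.3 -104.7
  -89.   -88.9  -88.2  -88.2]
rear -188.1772283954001
rear -188.2223240030266
```

The plate's rear rests 6–7 mm inside the mouth with nothing touching it, as predicted for the latched state (unlatched would be about −5 mm). It is centred and straight. Now I close the cover.

Emit:
{"api": "step_arm", "payload": {"moves": [{"tx": 4, "ty": -1, "tz": 0, "roll": 0, "grip": 0}, {"tx": 8, "ty": -2, "tz": 0, "roll": 0, "grip": 0}, {"tx": 12, "ty": -3, "tz": 0, "roll": 0, "grip": 0}, {"tx": 15.3, "ty": -3.7, "tz": 0, "roll": 0, "grip": 0}, {"tx": 15.3, "ty": -3.7, "tz": -2, "roll": 0, "grip": 0}, {"tx": 15.3, "ty": -3.7, "tz": -5, "roll": 0, "grip": 0}, {"tx": 15.3, "ty": -3.7, "tz": -7.5, "roll": 0, "grip": 0}, {"tx": 15.3, "ty": -3.7, "tz": -8.7, "roll": 0, "grip": 0}, {"tx": 15.3, "ty": -3.7, "tz": -8.7, "roll": 0, "grip": 0}, {"tx": 15.3, "ty": -3.7, "tz": -8.7, "roll": 0, "grip": 0}]}}

```text
time_s: 18.55
eef_pos: [0.6706, 0.0977, 0.0409]
ee_rot: [0.042, 0.999, 0.0, 0.001]
contact_force: [-0.1, -0.5, 1.1]
width: 0.0425
finger_force: 0.0
```

Emit:
{"api": "step_arm", "payload": {"moves": [{"tx": 0, "ty": 0, "tz": 0, "roll": 0, "grip": -0.8}, {"tx": 0, "ty": 0, "tz": 0, "roll": 0, "grip": -0.8}, {"tx": 0, "ty": 0, "tz": 0, "roll": 0, "grip": -0.8}, {"tx": 0, "ty": 0, "tz": 0, "roll": 0, "grip": -0.8}, {"tx": 0, "ty": 0, "tz": 0, "roll": 0, "grip": -0.8}]}}

```text
time_s: 19.05
eef_pos: [0.6709, 0.098, 0.0413]
ee_rot: [0.042, 0.999, 0.0, 0.001]
contact_force: [-0.5, 0.1, 5.8]
width: 0.0092
finger_force: 28.1
```

Emit:
{"api": "step_arm", "payload": {"moves": [{"tx": -0.08, "ty": -1, "tz": 0, "roll": 0, "grip": -0.8}, {"tx": -0.17, "ty": -2, "tz": 0, "roll": 0, "grip": -0.8}, {"tx": -0.25, "ty": -3, "tz": 0, "roll": 0, "grip": -0.8}, {"tx": -0.34, "ty": -4, "tz": 0, "roll": 0, "grip": -0.8}, {"tx": -0.42, "ty": -5, "tz": 0, "roll": 0, "grip": -0.8}, {"tx": -0.5, "ty": -6, "tz": 0, "roll": 0, "grip": -0.8}, {"tx": -0.59, "ty": -7, "tz": 0, "roll": 0, "grip": -0.8}, {"tx": -0.67, "ty": -8, "tz": 0, "roll": 0, "grip": -0.8}, {"tx": -0.76, "ty": -9, "tz": 0, "roll": 0, "grip": -0.8}, {"tx": -0.84, "ty": -10, "tz": 0, "roll": 0, "grip": -0.8}, {"tx": -0.87, "ty": -10.4, "tz": 0, "roll": 0, "grip": -0.8}, {"tx": -0.87, "ty": -10.4, "tz": 0, "roll": 0, "grip": -0.8}]}}

```text
time_s: 20.25
eef_pos: [0.6618, -0.0059, 0.0413]
ee_rot: [0.042, 0.999, 0.001, 0.001]
contact_force: [-2.4, 2.1, 7.3]
width: 0.0091
finger_force: 28.5
```

Emit:
{"api": "step_arm", "payload": {"moves": [{"tx": 0, "ty": 0, "tz": 0, "roll": 0, "grip": -0.8}, {"tx": 0, "ty": 0, "tz": 0, "roll": 0, "grip": -0.8}]}}

```text
time_s: 20.45
eef_pos: [0.6617, -0.0059, 0.0413]
ee_rot: [0.042, 0.999, 0.0, 0.001]
contact_force: [-3.0, 1.0, 7.5]
width: 0.0091
finger_force: 28.5
```

Back at the shut position. I'll release, retreat and check.

Emit:
{"api": "step_arm", "payload": {"moves": [{"tx": 0, "ty": 0, "tz": 0, "roll": 0, "grip": 0}, {"tx": 0, "ty": 0, "tz": 0, "roll": 0, "grip": 0}, {"tx": 0, "ty": 0, "tz": 0, "roll": 0, "grip": 0}, {"tx": 0, "ty": 0, "tz": 3, "roll": 0, "grip": 0}, {"tx": 0, "ty": 0, "tz": 7, "roll": 0, "grip": 0}, {"tx": -3, "ty": 3, "tz": 9, "roll": 0, "grip": 0}, {"tx": -6, "ty": 6, "tz": 11, "roll": 0, "grip": 0}, {"tx": -9, "ty": 9, "tz": 11, "roll": 0, "grip": 0}, {"tx": -12, "ty": 12, "tz": 11, "roll": 0, "grip": 0}, {"tx": -15, "ty": 15, "tz": 11, "roll": 0, "grip": 0}, {"tx": -15, "ty": 15, "tz": 11, "roll": 0, "grip": 0}]}}

```text
time_s: 21.55
eef_pos: [0.5088, 0.1465, 0.1503]
ee_rot: [0.04, 0.999, 0.0, -0.0]
contact_force: [-0.5, -0.8, 0.3]
width: 0.0429
finger_force: 0.0
```

```bash
python3 look.py 7; python3 - <<'E'
from h import *
im=cv2.imread("pics/top7.png")[...,::-1].copy(); c,s=orange("top",im); print("fin",w2r(onz("top",*c,.05))*1000)
E
```

```text
[0.51119511 0.14447852 0.15012078] [-154.37242139  137.74406102] [-0.28188064 -0.44850094 -0.98206764] 0.04267812948233793
fin [ 5.20366466 -1.63423054]
```

View pics/top7.png

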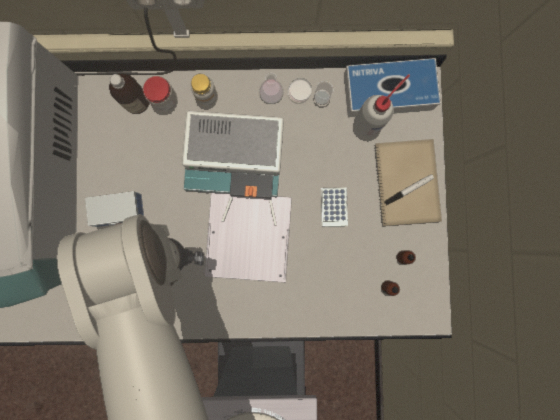

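The top view shows the cover shut (fin at (251,191), joint within about 1 mm) and both dropper bottles standing at (406,257) and (390,288). The arm hides the vial here, so I'll check its cap in the scene view and then hand in.

```bash
python3 - <<'E'
from h import *
def cap(im):
    h=cv2.cvtColor(im,cv2.COLOR_RGB2HSV); m=cv2.inRange(h,(0,110,60),(8,255,255))|cv2.inRange(h,(172,110,60),(180,255,255))
    ys,xs=np.nonzero(m[200:220,140:160]); return len(xs),xs.mean()+140 if len(xs) else 0,ys.mean()+200 if len(ys) else 0
a=cap(cv2.imread("pics/scene0.png")[...,::-1].copy()); b=cap(snapshot("scene")); print(a,b)
if b[0] and abs(a[1]-b[1])<2 and abs(a[2]-b[2])<2: print(workorder.sign_off())
E
```

```text
(51, np.float64(146.2941176470588), np.float64(205.3921568627451)) (50, np.float64(146.28), np.float64(205.32))
the job is handed in; nothing more can be done
None
```

The plate is latched in the bay, the cover is shut to within about 1 mm, and the vial and dropper bottle are still standing; the job is handed in, and sign-off returned no verdict.

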